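# Load and wind the spring-driven sample shaker

## Task

First stand every green-capped sample pot upright in the shaker's tray, one to a cell, and then wind the brass key clockwise, a part turn at a time, until the pointer stands in the green band (never at the red end). Then check the drive: pull the orange tab of the sprung slide out until the whole red band is showing (about 40 mm), hold it there for about a second without drawing it to its end stop, and let it go back home. Leave the bottle, tip box and well plate where they are.

Things in the scene. Friction and masses are not known exactly. Their poses are not given: they have to be found in the camera images.
- shaker: Spring-driven bench shaker, fixed, 148 mm deep (x) by 265 wide (y), yaw within 15 degrees of the robot's axes. Origin on the bench. +y half: low blue tray 148 x 148 mm centred at (0, 65) mm, floor 35 mm high, rim 12 mm higher, dividers 8 mm high, 4 mm thick. -y half: white drive head (y -125 to -15 mm, top 70 mm high) with brass key and wind indicator on top, orange pull tab outside its -y end.
- cell0 (a point): Centre of the floor (35 mm above the bench) of one of the four tray cells, 68 mm square at 72 mm pitch, lined with black rubber, axes as the shaker's. Any pot may go in any cell, one to a cell.
- cell1 (a point): Centre of the floor (35 mm above the bench) of one of the four tray cells, 68 mm square at 72 mm pitch, lined with black rubber, axes as the shaker's. Any pot may go in any cell, one to a cell.
- cell2 (a point): Centre of the floor (35 mm above the bench) of one of the four tray cells, 68 mm square at 72 mm pitch, lined with black rubber, axes as the shaker's. Any pot may go in any cell, one to a cell.
- cell3 (a point): Centre of the floor (35 mm above the bench) of one of the four tray cells, 68 mm square at 72 mm pitch, lined with black rubber, axes as the shaker's. Any pot may go in any cell, one to a cell.
- key (a joint): Turn of the winding key, rad: 0 = run down, grows clockwise seen from above, stop at 9.2; starts at 0 to 1. Takes about 0.12 N m, rising to 0.18 against the mainspring; stays where it is left. A black pointer on the head moves 10 mm per rad towards the shaker's +x along a strip: white up to key 7.0, green 7.0 to 8.4, red beyond.
- key_grip (a point): Middle of the key's flat brass bow, on its vertical turning axis, 102 mm above the bench. The bow is an upright plate 36 mm long (point x axis), 10 mm thick (point y axis), from 86 to 116 mm above the bench, and turns with the key. At key = 0 its x axis is the shaker's x.
- slide (a joint): Pull of the sprung test slide out of the drive head, m: 0 = home, end stop 0.056, along the shaker's -y. Spring force 2.4 N at home, 7 N at 0.040; springs home when let go. Steel blade 20 x 6 mm, 50 mm above the bench, with thin black lines at 10, 20, 30 mm, then a red band that comes out between 31 and 41 mm of pull, then solid black: red fully showing at 0.041.
- slide_tab (a point): Grip point of the orange upright pull tab at the outer end of the slide, 77 mm above the bench, moves with it. The tab is 26 mm wide (point x axis = shaker x), 12 mm thick (y), from 44 to 100 mm above the bench. At home its middle is 35 mm out from the drive head's end face.
- slide_mouth (a point): Middle of the slot in the drive head's -y end face where the blade comes out, 50 mm above the bench.
- pot0_mid (a point): Centre (21 mm above its base, z axis up through the cap) of a closed sample pot: squat cylinder 44 mm across, 42 mm high, white with a green screw cap, about 70 g. Two to four pots stand on the bench left of the shaker; None if absent.
- pot1_mid (a point): Centre (21 mm above its base, z axis up through the cap) of a closed sample pot: squat cylinder 44 mm across, 42 mm high, white with a green screw cap, about 70 g. Two to four pots stand on the bench left of the shaker; None if absent.
- pot2_mid (a point): Centre (21 mm above its base, z axis up through the cap) of a closed sample pot: squat cylinder 44 mm across, 42 mm high, white with a green screw cap, about 70 g. Two to four pots stand on the bench left of the shaker; None if absent.
- pot3_mid (a point): Centre (21 mm above its base, z axis up through the cap) of a closed sample pot: squat cylinder 44 mm across, 42 mm high, white with a green screw cap, about 70 g. Two to four pots stand on the bench left of the shaker; None if absent.
- reagent_mid (a point): Bystander: white reagent bottle 60 mm across, 105 mm high; point 50 mm above its base.
- tipbox_mid (a point): Bystander: red pipette-tip box 85 x 122 x 50 mm with tan tips; its centre.
- wellplate_mid (a point): Bystander: well plate 85 x 127 x 14 mm; its centre.
There are look-alikes about, which are no part of the job. Leave any black or blue look-alike of the part that bears pot1_mid alone. What is shaped like the part that bears pot3_mid but blue is not meant.

How it is judged:
By the outcome, as a careful person would: the job done as asked, in the order asked, and still so for the second after the job is handed in, with the robot touching nothing.
Of pot0, pot1, pot2, pot3 only 2 to 4 are there at a start; the rules pass over those that are not, and their reading is None.
At some moment in a run one of pot0, pot1, pot2, pot3 may be knocked a few centimetres aside while the robot is not near it.
Once in a run the grip may slacken for a moment while it holds something.
It also fails if it takes over 210 s, if anything falls off the work surface, if the arm or the gripper's body presses on something with over 40 N, if the wrist force passes 120 N, or if a joint passes its speed limit or range.

## Robot

A 6-joint arm with a two-finger parallel gripper is mounted at the origin on the work surface. World frame = base frame: x ahead of the robot, y to its left, z up, the work surface at z = 0. Lengths are in m, angles in rad, forces in N, time in s.
With the tool pointing down it reaches from about 0.25 to 0.85 m from the base axis. Payload 12.5 kg.
Tool frame: the origin (TCP) lies at the very end of the fingers, on their centre line; the grasp point (between the pads) lies grasp_offset behind it (grasp_offset is the distance from the TCP to the grasp point, in m); z points along the fingers, y is the line along which they close (so a half turn about z gives the same grasp; the last joint's range is limited). The gripper opens to 93 mm and grips with 3 to 60 N. Pads are 15 mm wide; open, the fingers measure 128 mm over their backs; the gripper's body (75 mm by 188 mm) begins 65 mm behind the grasp point.
Start: joints at [1.15, 0.351, 1.652, -0, 1.139, -0.085], TCP at [0.181, 0.519, 0.181] pointing down, gripper open.
Joint ranges: [-2.75, 2.75], [-0.79, 2.1], [0.01, 2.65], [-1.57, 4.71], [0.07, 3.14], [-2.87, 2.87]. Speed limits (rad/s): [2.22, 2.22, 2.79, 3.14, 3.14, 3.14].

## Interface

Orientations are given as [roll, pitch, yaw] about the fixed x, y, z axes, in that order (R = Rz(yaw) Ry(pitch) Rx(roll)).
In Python, from rig import sense, grab_frame, get_calibration, finish_job, grasp_offset gives the robot as it stands.
- The arm moves only by the tool arm_command, never from a script. Its argument "motion" is a list of rows, each a list of 7 numbers: the shift along the tool's x, y, z in mm, then the turn, a rotation vector about the tool's x, y, z in rad, then the opening in per cent of the stroke, from 0 (shut) to 100 (fully open). In form: [[tx, ty, tz, wx, wy, wz, gripper], ...]. A call has 1 to 8 rows; each row is the pose to reach, as a shift and turn from the pose commanded when the call began, along the tool's axes at that moment; what a row does not reach only later rows make up. A row lasts 1/8 s, in which the tool goes at most 62.5 mm and 10.7 degrees, less where a joint would pass 70% of its speed; a pose out of reach is approached as far as the arm can. A call with a gripper value outside its range is refused whole. The fingers move at their own pace and stop on an object; "squeeze" is the grip in N (left out, the last holds). Time passes only in rows, so rows that repeat a pose let the fingers close. It gives the time, the measured TCP pose, the force, the opening and the grip force at its end, in the units of the state.
- sense(): the state, without advancing time (a new reading comes with each control period).
- grab_frame(name): name is "side" or "top" or "wrist"; returns the picture (400x640x3 uint8, red, green, blue); there is no depth.
- get_calibration(name): a dict with "fovy" (degrees; the focal length in pixels is half the picture's height over the tangent of half this angle, whatever the lens; pixels are square), "cx", "cy" (the principal point, pixels), "dist" ([k1, k2, p1, p2, k3] as OpenCV has them; the pictures are not rectified), "extrinsics" (4x4, takes a point from world to camera coordinates). Camera axes: x right, y up, looking along -z (the intrinsics and any distortion apply to the point x, -y, -z); pixel columns grow to the right and rows downward; lengths in m; the calibration is good to about 2 mm. A picture is of the moment at which its call begins: read the wrist's pose just before it. get_calibration takes no time and is no camera call; for the wrist camera it gives the pose at the moment of the call.
- finish_job(): hands the job in; it is judged then, once.
The state is a dict: "t": time; "q": joint angles; "joint_vel": joint speeds; "joint_torque": joint torques, N m; "position": TCP position; "orientation": TCP orientation; "contact_force": force on the tool from outside, world axes, zero at the start; "torque": the same for the moment, N m; "finger_gap": finger opening in m; "grasp_force": force on a finger pad.
Only numpy, scipy, OpenCV 4.12 (cv2) and the standard library are available. Lean on these libraries where they do the work, as an engineer would, in place of code of your own. Each camera call takes 0.05 s, during which the arm holds its last target. There are 200 camera calls.

## Working session

There is one attempt and no reset: what is moved stays moved. The work goes in short steps, Python scripts to look and compute and a tool call to move; the robot and the scene stay as the last step left them, time stands still between calls to the robot, and variables do not carry over. Pictures are saved under pics/ and viewed, at most 14 in all, crops included, and the job is handed in when it is done.

Besides the shell and the picture viewer there is one more tool, called after ">>>" by a JSON object that holds its "method" and its "body". arm_command: Moves the arm, as the interface text tells. Its arguments: {"type":"object","properties":{"motion":{"type":"array"},"squeeze":{"type":"number"}},"required":["motion"]}

```bash
ls; mkdir -p pics; cat > h.py <<'E'
import numpy as np, cv2, sys
from rig import sense, grab_frame, get_calibration, finish_job, grasp_offset
from scipy.spatial.transform import Rotation as R
def cam(n):
    c=get_calibration(n); f=200/np.tan(np.radians(c["fovy"])/2)
    K=np.array([[f,0,c["cx"]],[0,f,c["cy"]],[0,0,1.]]); return K,np.array(c["dist"],float),np.array(c["extrinsics"])
def ray(cm,px):
    K,d,E=cm; p=cv2.undistortPoints(np.array(px,float).reshape(-1,1,2),K,d).reshape(-1,2)
    v=np.c_[p[:,0],-p[:,1],-np.ones(len(p))]@E[:3,:3]; o=-E[:3,:3].T@E[:3,3]; return o,v
def onplane(cm,px,z):
    o,v=ray(cm,px); return o+v*((z-o[2])/v[:,2])[:,None]
def proj(cm,P):
    K,d,E=cm; P=np.atleast_2d(P); c=P@E[:3,:3].T+E[:3,3]; c=c*[1,-1,-1]
    return cv2.projectPoints(c,np.zeros(3),np.zeros(3),K,d)[0].reshape(-1,2)
def snap(n,save=None):
    cm=cam(n); im=np.array(grab_frame(n))
    if save: cv2.imwrite(f"pics/{save}.png",im[:,:,::-1])
    return im,cm
def blobs(im,lo,hi,amin=30):
    m=cv2.inRange(cv2.cvtColor(im,cv2.COLOR_RGB2HSV),np.array(lo),np.array(hi))
    n,l,s,c=cv2.connectedComponentsWithStats(m)
    return [(c[i].round(1).tolist(),s[i].tolist()) for i in range(1,n) if s[i,4]>=amin],l
def totool(p,s=None):
    s=s or sense(); r=R.from_euler("xyz",s["orientation"]); return r.inv().apply(np.array(p)-s["position"])*1000
E
python3 - <<'E'
from h import *
print(grasp_offset, sense())
for n in("top","side"):
    im,cm=snap(n,n+"0"); print(n,cm[0].round(1).tolist(),cm[1],(-cm[2][:3,:3].T@cm[2][:3,3]).round(3),cm[2][:3,:3].round(2).tolist())
    print(blobs(im,(40,80,40),(85,255,255))[0])
E
```

```text
pics
0.0188 {'t': 0.0, 'q': array([ 1.15041391e+00,  3.51259403e-01,  1.65242444e+00, -2.97262766e-06,
        1.13908681e+00, -8.46133174e-02]), 'joint_vel': array([ 0.00081672, -0.00063619, -0.00014726,  0.00052936, -0.00121562,
       -0.00095291]), 'joint_torque': array([ 1.69047230e-04, -4.97334981e+01, -2.85251784e+01,  6.98616123e-02,
        2.57803348e-02, -9.46256500e-05]), 'position': array([0.18104732, 0.51893708, 0.18008863]), 'orientation': array([-3.14041864e+00, -9.68667680e-05,  2.80582474e+00]), 'contact_force': array([0.96873595, 0.16487834, 0.20708954]), 'torque': array([-0.02737854, -0.00994384,  0.04416212]), 'grasp_force': 0.0, 'finger_gap': 0.09322171373617903}
top [[442.5, 0.0, 316.3], [0.0, 442.5, 202.1], [0.0, 0.0, 1.0]] [-0.07382654  0.          0.          0.          0.        ] [0.401 0.038 1.247] [[-0.03, -1.0, -0.01], [0.99, -0.03, 0.13], [-0.13, -0.01, 0.99]]
[([636.1, 160.1], [632, 157, 8, 7, 45]), ([257.2, 197.2], [249, 189, 18, 18, 241]), ([260.5, 244.0], [252, 235, 18, 19, 264]), ([217.8, 245.0], [209, 236, 18, 19, 256])]
side [[397.2, 0.0, 316.7], [0.0, 397.2, 194.4], [0.0, 0.0, 1.0]] [0.01683718 0.         0.         0.         0.        ] [0.525 0.645 0.661] [[-1.0, -0.05, 0.0], [0.03, -0.67, 0.74], [-0.04, 0.74, 0.67]]
[([311.2, 20.0], [309, 15, 6, 11, 47]), ([321.4, 24.1], [319, 19, 6, 11, 47]), ([304.3, 31.5], [302, 26, 6, 13, 51]), ([314.1, 33.2], [312, 29, 5, 9, 33]), ([300.7, 284.2], [288, 273, 26, 24, 486]), ([369.8, 284.1], [357, 273, 27, 24, 490]), ([373.2, 343.5], [359, 330, 29, 29, 656])]
```

View pics/top0.png

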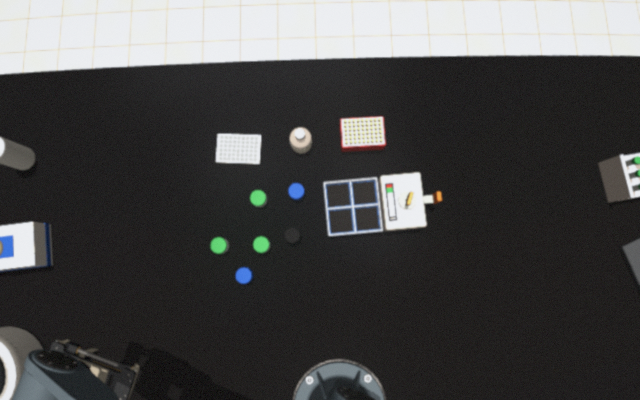

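View pics/side0.png

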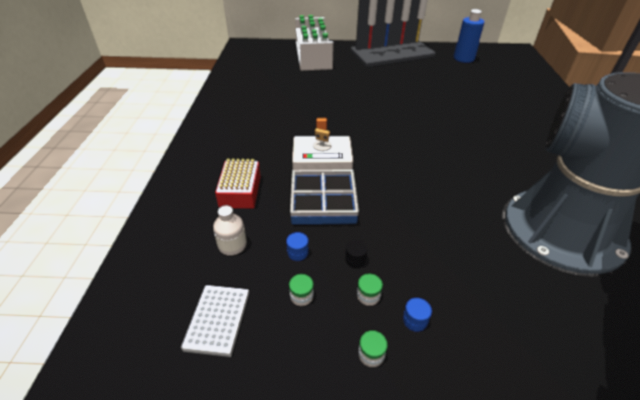

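The top view shows green caps at (257,197), (260,244) and (218,245), which are the pots wanted. The blue look-alikes at (296,191) and (243,275) and the black one at (292,235) are not meant. The shaker tray is centred near (353,207), the head at (404,201) and the orange tab at (438,197). The side view shows the same three green caps at (301,284), (370,284) and (373,343).

```bash
python3 - <<'E'
from h import *
im,cm=snap("top"); ims,cs=snap("side")
for n,i,c,px in(("top",im,cm,1),("side",ims,cs,1)):
    b=[x for x in blobs(i,(40,80,40),(85,255,255),200)[0]]
    print(n,onplane(c,[x[0] for x in b],.042).round(4).tolist())
# white head
b,l=blobs(im,(0,0,150),(179,60,255),800)
for x in b:
    if 380<x[0][0]<430:
        m=(l==l[int(x[0][1])+20,int(x[0][0])]).astype(np.uint8)
        c=max(cv2.findContours(m,0,2)[0],key=cv2.contourArea); r=cv2.minAreaRect(c); bx=cv2.boxPoints(r)
        print(x,onplane(cm,bx,.07).round(4).tolist())
# tray: rim bluish-grey
o,l2=blobs(im,(100,20,90),(130,200,255),100); print(o)
print("or",blobs(im,(5,150,100),(22,255,255),10)[0])
crop=cv2.resize(im[155:255,310:460],None,fx=5,fy=5,interpolation=cv2.INTER_CUBIC)
cv2.imwrite("pics/sh.png",crop[:,:,::-1])
cr=cv2.resize(im[170:290,190:320],None,fx=4,fy=4,interpolation=cv2.INTER_CUBIC); cv2.imwrite("pics/pots.png",cr[:,:,::-1])
E
```

```text
top [[0.5774, 0.2092, 0.042], [0.4488, 0.2016, 0.042], [0.4488, 0.3185, 0.042]]
side [[0.5756, 0.2105, 0.042], [0.4474, 0.2038, 0.042], [0.4477, 0.32, 0.042]]
([403.7, 201.0], [380, 172, 53, 58, 2202]) [[0.6246, -0.1262, 0.07], [0.6342, -0.2635, 0.07], [0.4851, -0.2687, 0.07], [0.4761, -0.1335, 0.07]]
[([351.5, 208.4], [323, 179, 58, 57, 1060]), ([295.9, 190.5], [288, 182, 17, 18, 237]), ([6.9, 246.4], [0, 235, 14, 24, 301]), ([243.3, 275.1], [235, 267, 18, 17, 242]), ([37.5, 386.0], [12, 359, 63, 41, 771]), ([333.1, 371.5], [321, 363, 26, 17, 127])]
or [([438.6, 196.0], [436, 191, 7, 11, 63])]
```

View pics/sh.png

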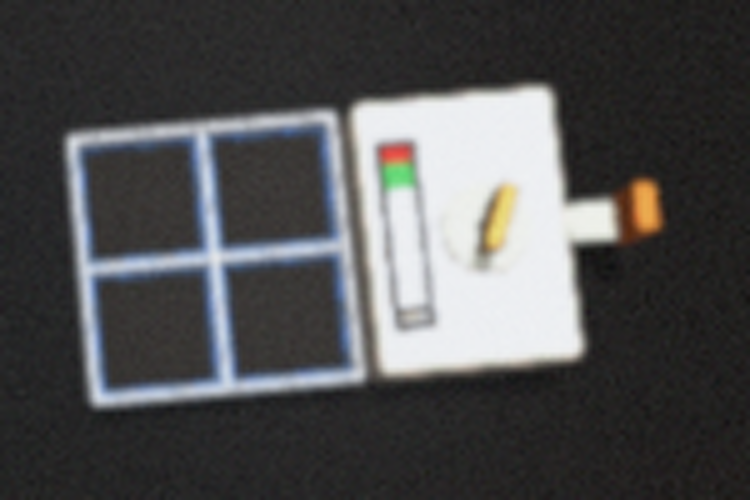

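View pics/pots.png

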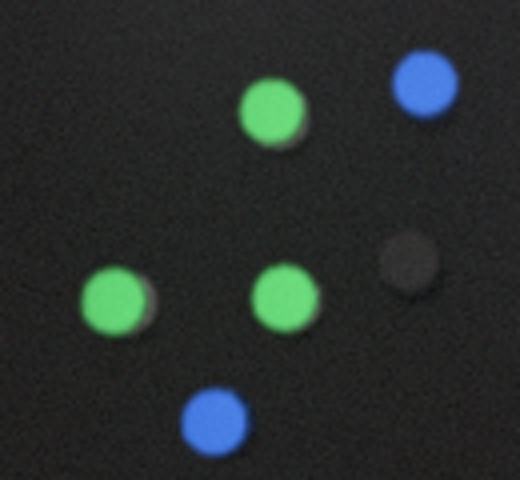

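The crops confirm it: three green caps (pots.png 272,112; 115,301; 285,298), clear of the blue and black ones. The tray corners are at sh.png (67,135), (338,112), (365,382) and (93,407). The head corners are at (350,103), (553,87), (583,355) and (380,375). The key bow runs (513,187)–(492,248), and the tab top is near (648,205).

```bash
cat > sh.py <<'E'
from h import *
cm=cam("top")
f=lambda p: np.array(p,float)/5+[310,155]-.4
T=onplane(cm,f([(67,135),(338,112),(365,382),(93,407)]),.047)
H=onplane(cm,f([(350,103),(553,87),(583,355),(380,375)]),.07)
W=np.r_[T,H][:,:2]
L=np.array([(74,139),(74,-9),(-74,-9),(-74,139),(74,-15),(74,-125),(-74,-125),(-74,-15)])/1000.
wc,lc=W.mean(0),L.mean(0); U,S,V=np.linalg.svd((L-lc).T@(W-wc)); Rm=(U@V).T; t=wc-Rm@lc
yaw=np.arctan2(Rm[1,0],Rm[0,0]); print("yaw",yaw,"t",t.round(4),"res mm",((L@Rm.T+t-W)*1000).round(1).tolist())
s2w=lambda x,y:(Rm@np.array([x,y])/1000+t)
for c in((36,101),(36,29),(-36,101),(-36,29)): print("cell",c,s2w(*c).round(4))
k=onplane(cm,f([(513,187),(492,248)]),.116); print("key",k.round(4).tolist(),k.mean(0), "len",np.linalg.norm(k[1]-k[0]),"angle rel",np.arctan2(*(k[0]-k[1])[[1,0]])-yaw, "local",(Rm.T@(k.mean(0)[:2]-t)*1000).round(1))
tb=onplane(cm,f([(648,205)]),.1)[0]; print("tab",tb,(Rm.T@(tb[:2]-t)*1000).round(1))
E
python3 sh.py
```

```text
yaw 0.06323137059230892 t [ 0.5495 -0.1172] res mm [[-0.8, -0.4], [-0.3, 1.7], [1.2, 0.5], [1.4, 0.2], [-0.4, -0.7], [0.6, 0.4], [-1.2, -1.1], [-0.5, -0.6]]
cell (36, 101) [ 0.5791 -0.0141]
cell (36, 29) [ 0.5836 -0.086 ]
cell (-36, 101) [ 0.5072 -0.0187]
cell (-36, 29) [ 0.5117 -0.0905]
key [[0.5695, -0.203, 0.116], [0.538, -0.1904, 0.116]] [ 0.55379135 -0.19668615  0.116     ] len 0.03394481979746403 angle rel -0.4439025227975235 local [ -0.7 -79.6]
tab [ 0.56047413 -0.27722355  0.1       ] [   0.8 -160.4]
```

Shaker pose fits to about 1.5 mm, and the key and tab land at the expected local positions: (-0.7,-79.6) and (0.8,-160.4). The key starts near 0.44 rad. I'll take the farthest pot, (0.448, 0.319), first, closing the fingers along the tray diagonal.

```bash
python3 - <<'E'
from h import *
print(totool([.448,.3195,.12]).round(1), "then tool axes yaw 2.419; lower 103")
E
```

```text
[-317.8 -100.5   60.4] then tool axes yaw 2.419; lower 103
```

>>> {"method": "arm_command", "body": {"motion": [[-40,-13,8,0,0,0.06,75],[-90,-28,17,0,0,0.12,75],[-140,-44,27,0,0,0.18,75],[-190,-60,36,0,0,0.25,75],[-240,-76,46,0,0,0.31,75],[-285,-90,54,0,0,0.35,75],[-318,-100.5,60,0,0,0.387,75],[-318,-100.5,60,0,0,0.387,75]], "squeeze": 15}}

```text
t: 1.2
position: [0.4494, 0.3182, 0.12]
orientation: [-3.141, -0.0, 2.416]
contact_force: [-1.1, 1.2, -0.4]
finger_gap: 0.0694
grasp_force: 0.0
```

```bash
python3 - <<'E'
from h import *
s=sense(); print(s["t"],s["position"],s["orientation"],s["q"])
im,cm=snap("wrist","w1"); b=blobs(im,(40,80,40),(85,255,255),200)[0]
for x in b: print(x, onplane(cm,[x[0]],.042)[0].round(4))
im,cm=snap("side"); b=blobs(im,(40,80,40),(85,255,255),200)[0]
for x in b: print(x, onplane(cm,[x[0]],.042)[0].round(4))
E
```

```text
1.2 [0.44938034 0.3181859  0.11999314] [-3.14063481e+00 -1.81122362e-04  2.41585833e+00] [ 5.31631585e-01  4.22956537e-01  1.70919240e+00 -1.45243413e-04
  1.01041074e+00 -3.13353248e-01]
([320.0, 197.2], [297, 177, 44, 43, 1047]) [0.4478 0.3194 0.042 ]
([321.2, 325.8], [303, 315, 38, 31, 300]) [0.569  0.2139 0.042 ]
([300.7, 284.2], [288, 273, 26, 24, 486]) [0.5756 0.2105 0.042 ]
([373.1, 343.5], [359, 330, 29, 29, 645]) [0.4478 0.32   0.042 ]
```

View pics/w1.png

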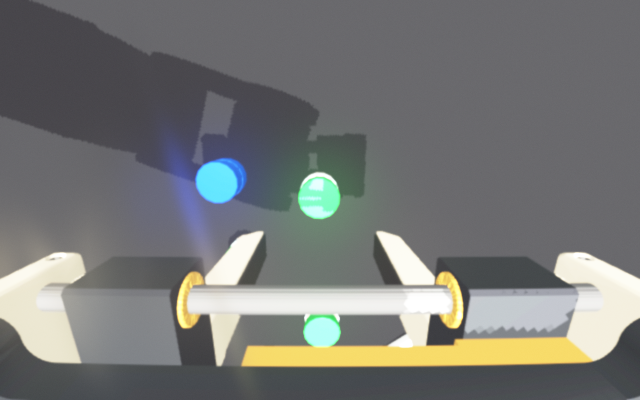

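The wrist view shows the target green pot at (320,197) between the fingers, with the blue look-alike at (220,180) clear. Its position (0.4478, 0.3194) agrees with the other cameras.

>>> {"method": "arm_command", "body": {"motion": [[2,0,50,0,0,0,75],[2,0,90,0,0,0,75],[2,0,103,0,0,0,75],[2,0,103,0,0,0,75],[2,0,103,0,0,0,40],[2,0,103,0,0,0,40],[2,0,103,0,0,0,40],[2,0,103,0,0,0,40]], "squeeze": 15}}

```text
t: 2.3
position: [0.447, 0.321, 0.0179]
orientation: [3.141, 0.0, 2.419]
contact_force: [0.5, 0.1, -0.9]
finger_gap: 0.0383
grasp_force: 0.0
```

>>> {"method": "arm_command", "body": {"motion": [[0,0,0,0,0,0,40],[0,0,0,0,0,0,40],[0,0,-30,0,0,0,40],[0,0,-70,0,0,0,40],[0,0,-103,0,0,0,40],[0,0,-103,0,0,0,40]]}}

```text
t: 3.05
position: [0.448, 0.3216, 0.1229]
orientation: [3.137, 0.001, 2.419]
contact_force: [-0.7, -0.9, -0.9]
finger_gap: 0.0371
grasp_force: 0.0
```

```bash
python3 - <<'E'
from h import *
print(totool([.5836,-.086,.12]).round(1))
E
```

```text
[-371.3 -216.     2.5]
```

```bash
python3 - <<'E'
from h import *
im,cm=snap("side","s2"); 
for x in blobs(im,(40,80,40),(85,255,255),100)[0]: print(x, onplane(cm,[x[0]],.042)[0].round(4))
a=cv2.resize(im[200:400,230:480],None,fx=2.5,fy=2.5)
cv2.imwrite("pics/s2c.png",a[:,:,::-1])
E
```

```text
([300.7, 284.2], [288, 273, 26, 24, 484]) [0.5756 0.2105 0.042 ]
([373.1, 343.5], [359, 330, 29, 29, 648]) [0.4478 0.32   0.042 ]
```

View pics/s2c.png

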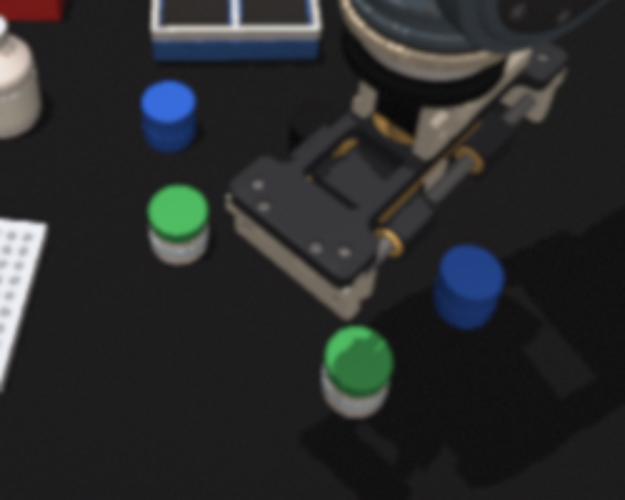

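```bash
python3 - <<'E'
from h import *
s=sense(); p=s["position"]; print(p,s["orientation"],s["q"])
for n in("side","wrist","top"): print(n,proj(cam(n),[p,p+[0,0,.05],p-[0,0,.1]]).round(0).tolist())
im,cm=snap("top","t2"); im2,c2=snap("wrist","w2")
a=np.vstack([im[150:350,140:460],im2[::2,::2][:200]]); cv2.imwrite("pics/c2.png",cv2.resize(a,None,fx=1.5,fy=1.5)[:,:,::-1])
print((-c2[2][:3,:3].T@c2[2][:3,3]).round(3),c2[2][:3,:3].round(2).tolist())
E
```

```text
[0.44714062 0.32112378 0.12118886] [3.14004480e+00 4.63166712e-04 2.41876458e+00] [ 5.38231583e-01  4.19855255e-01  1.71064037e+00  3.62296415e-05
  1.00948166e+00 -3.09756285e-01]
side [[379.0, 318.0], [382.0, 299.0], [372.0, 350.0]]
wrist [[320.0, 224.0], [320.0, 252.0], [320.0, 194.0]]
top [[210.0, 245.0], [205.0, 244.0], [219.0, 246.0]]
[0.391 0.369 0.326] [[0.66, 0.75, -0.0], [-0.72, 0.64, -0.26], [-0.2, 0.18, 0.96]]
```

View pics/c2.png

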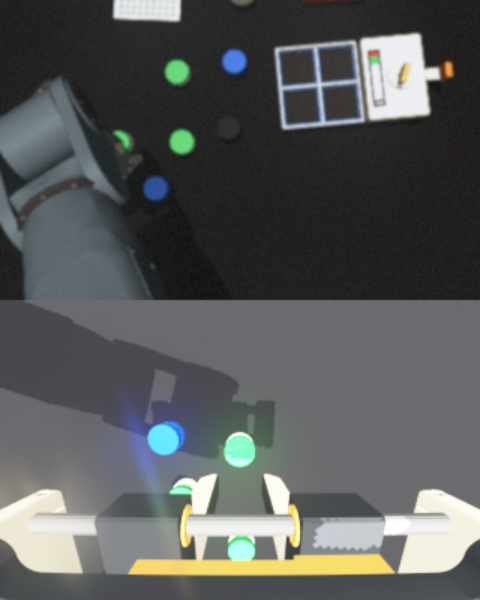

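>>> {"method": "arm_command", "body": {"motion": [[0,0,0,0,0,0,75],[0,0,0,0,0,0,75],[0,0,0,0,0,0,75],[0,0,0,0,0,0,75],[0,0,30,0,0,0,75],[0,0,60,0,0,0,75],[0,0,100,0,0,0,75],[0,0,103,0,0,0,75]]}}

```text
t: 4.2
position: [0.4454, 0.3201, 0.0157]
orientation: [-3.137, -0.001, 2.419]
contact_force: [-0.1, -0.4, 0.2]
finger_gap: 0.0699
grasp_force: 0.0
```

```bash
python3 - <<'E'
from h import *
s=sense(); p=s["position"]; print(p)
im,cm=snap("wrist"); im2,c2=snap("side")
y=R.from_euler("xyz",s["orientation"]).apply([0,.035,0]); print(proj(cm,[p,p+y,p-y]),proj(c2,[p,p+y,p-y]))
cv2.imwrite("pics/w3.png",np.hstack([im[120:400:1,140:500],cv2.resize(im2[210:400,270:480],(310,280))])[:,:,::-1])
E
```

```text
[0.44541288 0.32005184 0.01570221]
[[320.22320141 224.02756639]
 [364.83937342 224.00368747]
 [275.61774614 224.02488989]] [[373.06297643 351.28095347]
 [359.76206186 366.12143008]
 [385.64526984 337.25917035]]
```

View pics/w3.png

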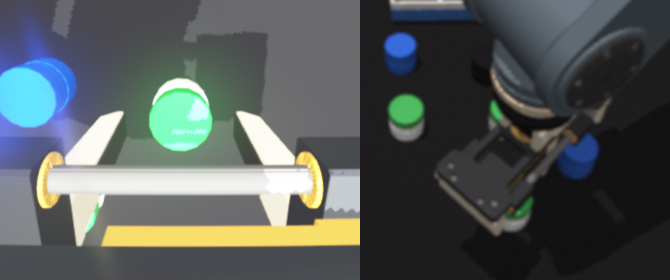

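The pot lies on the tool axis in the wrist view (cap at row 235). The fingertips are wider apart (114 px) than 70 mm at TCP depth should give (90 px), so the tips may sit higher than reported. I'll test by going a little lower and closing softly.

>>> {"method": "arm_command", "body": {"motion": [[0,0,4,0,0,0,75],[0,0,8,0,0,0,75],[0,0,10,0,0,0,75],[0,0,10,0,0,0,40],[0,0,10,0,0,0,40],[0,0,10,0,0,0,40],[0,0,10,0,0,0,40],[0,0,10,0,0,0,40]], "squeeze": 6}}

```text
t: 5.3
position: [0.4468, 0.3209, 0.0077]
orientation: [3.142, 0.0, 2.419]
contact_force: [-0.2, 0.1, -0.1]
finger_gap: 0.0371
grasp_force: 0.0
```

```bash
python3 - <<'E'
from h import *
s=sense(); print(s["position"],s["finger_gap"],s["grasp_force"],s["contact_force"])
im2,c2=snap("side");im3,c3=snap("top")
print([x for x in blobs(im2,(40,80,40),(85,255,255),60)[0]])
cv2.imwrite("pics/s4.png",np.hstack([cv2.resize(im2[250:400,300:460],None,fx=2.5,fy=2.5),cv2.resize(im3[200:300,160:310],None,fx=2.5,fy=3.75)])[:,:,::-1])
E
```

```text
[0.4468466  0.32093124 0.00765414] 0.03712389279378849 0.0 [-0.1630594   0.13266675 -0.14454268]
[([300.7, 284.2], [288, 273, 26, 24, 486]), ([360.7, 286.3], [357, 279, 9, 15, 72]), ([378.8, 352.3], [371, 345, 17, 14, 118])]
```

View pics/s4.png

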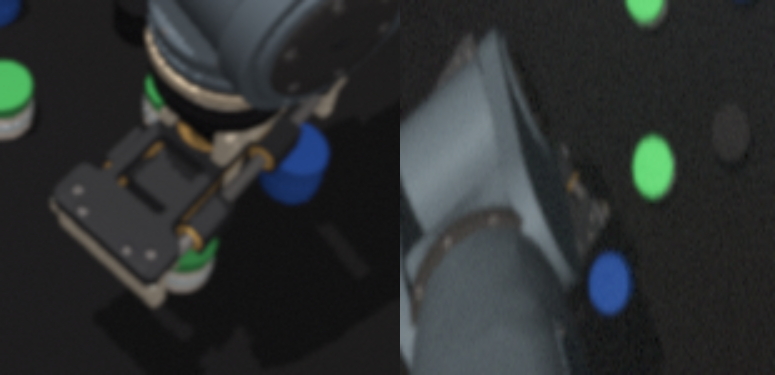

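```bash
python3 - <<'E'
from h import *
s=sense(); r=R.from_euler("xyz",s["orientation"]); cm=cam("wrist"); print(cm[0].round(1).tolist(),cm[1])
im,_=snap("wrist","w5")
g=s["finger_gap"]/2
for gg in(g,.035):
  print("gap",2*gg)
  for dz in(0,-.02,-.03,-.04,-.05):
    print(dz,[proj(cm,[s["position"]+r.apply([dx,y,dz]) for y in(-gg,gg)]).round(0).tolist() for dx in(-.0075,.0075)])
E
```

```text
[[277.6, 0.0, 319.5], [0.0, 277.6, 203.0], [0.0, 0.0, 1.0]] [-0.02446745  0.          0.          0.          0.        ]
gap 0.03718836935627591
0 [[[297.0, 233.0], [344.0, 233.0]], [[296.0, 215.0], [344.0, 215.0]]]
-0.02 [[[295.0, 243.0], [346.0, 243.0]], [[294.0, 224.0], [347.0, 224.0]]]
-0.03 [[[293.0, 249.0], [347.0, 249.0]], [[293.0, 229.0], [348.0, 229.0]]]
-0.04 [[[292.0, 256.0], [349.0, 256.0]], [[291.0, 234.0], [349.0, 234.0]]]
-0.05 [[[290.0, 263.0], [350.0, 263.0]], [[290.0, 240.0], [351.0, 240.0]]]
gap 0.07
0 [[[276.0, 233.0], [364.0, 233.0]], [[275.0, 215.0], [365.0, 215.0]]]
-0.02 [[[272.0, 243.0], [369.0, 243.0]], [[271.0, 224.0], [370.0, 224.0]]]
-0.03 [[[269.0, 249.0], [371.0, 249.0]], [[268.0, 229.0], [372.0, 229.0]]]
-0.04 [[[267.0, 256.0], [374.0, 256.0]], [[266.0, 234.0], [375.0, 234.0]]]
-0.05 [[[264.0, 263.0], [377.0, 263.0]], [[262.0, 240.0], [378.0, 240.0]]]
```

View pics/w5.png

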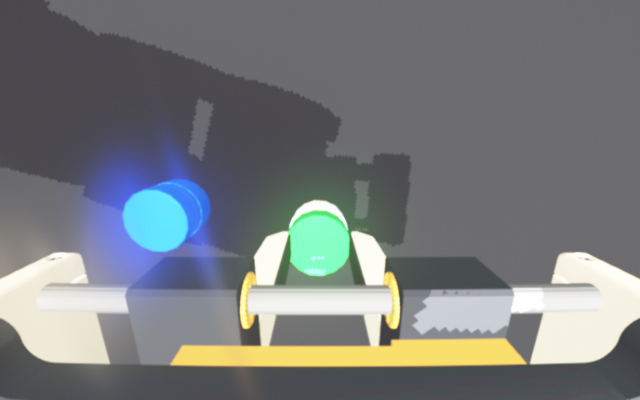

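In w5 the fingertips (row 233, inner edges at 289 and 351) match a point about 40 mm short of the reported TCP. The real tips are therefore about 40 mm higher than reported, which explains the empty grip. I'll lower by that amount in careful stages.

>>> {"method": "arm_command", "body": {"motion": [[0,0,0,0,0,0,75],[0,0,0,0,0,0,75],[0,0,0,0,0,0,75],[0,0,0,0,0,0,75],[0,0,6,0,0,0,75],[0,0,12,0,0,0,75],[0,0,16,0,0,0,75],[0,0,16,0,0,0,75]]}}

```text
t: 6.45
position: [0.4466, 0.3208, -0.0088]
orientation: [-3.141, -0.0, 2.419]
contact_force: [0.8, 0.3, -0.1]
finger_gap: 0.0698
grasp_force: 0.0
```

>>> {"method": "arm_command", "body": {"motion": [[0,0,5,0,0,0,75],[0,0,10,0,0,0,75],[0,0,14,0,0,0,75],[0,0,14,0,0,0,40],[0,0,14,0,0,0,40],[0,0,14,0,0,0,40],[0,0,14,0,0,0,40],[0,0,14,0,0,0,40]], "squeeze": 15}}

```text
t: 7.45
position: [0.4469, 0.321, -0.0222]
orientation: [3.141, 0.0, 2.419]
contact_force: [-0.6, 0.1, 1.3]
finger_gap: 0.044
grasp_force: 15.0
```

Gripped at 44.0 mm with 15 N, with the reported z at -22 mm for a base at 0. So placing on the 35 mm floor means a reported z of about +13 mm. Lift and carry to cell (36,29).

>>> {"method": "arm_command", "body": {"motion": [[0,0,-15,0,0,0,40],[0,0,-40,0,0,0,40],[0,0,-65,0,0,0,40],[0,0,-85,0,0,0,40],[0,0,-90,0,0,0,40]], "squeeze": 25}}

```text
t: 8.07
position: [0.4475, 0.3213, 0.0695]
orientation: [3.139, 0.001, 2.419]
contact_force: [-0.9, -0.4, -0.9]
finger_gap: 0.0431
grasp_force: 25.0
```

>>> {"method": "arm_command", "body": {"motion": [[-20,-12,0,0,0,0,40],[-60,-35,0,0,0,0,40],[-105,-61,0,0,0,0,40],[-150,-87,0,0,0,0,40],[-195,-113,0,0,0,0,40],[-240,-139,0,0,0,0,40],[-285,-165,0,0,0,0,40],[-325,-188,0,0,0,0,40]]}}

```text
t: 9.07
position: [0.5663, -0.0369, 0.0674]
orientation: [-3.141, -0.0, 2.418]
contact_force: [0.3, 0.8, -1.1]
finger_gap: 0.0433
grasp_force: 25.0
```

>>> {"method": "arm_command", "body": {"motion": [[-30,-17,0,0,0,0,40],[-47,-27,0,0,0,0,40],[-47,-27,0,0,0,0,40],[-47,-27,0,0,0,0,40]]}}

```text
t: 9.57
position: [0.5832, -0.0852, 0.0675]
orientation: [-3.141, -0.001, 2.42]
contact_force: [0.8, 0.3, -0.8]
finger_gap: 0.0433
grasp_force: 25.0
```

```bash
python3 - <<'E'
from h import *
s=sense(); print(s["t"],s["position"],s["finger_gap"],s["grasp_force"])
print("to cell",totool([.5836,-.086,.0145]).round(1))
im,cm=snap("side")
b=blobs(im,(40,80,40),(85,255,255),100)[0]; print([(x,onplane(cm,[x[0]],.042+ (.09 if x[0][1]<250 else 0))[0].round(3).tolist()) for x in b])
E
```

```text
9.575 [ 0.58316395 -0.08523723  0.06747309] 0.043338185004075824 24.999914467334747
to cell [-0.9 -0.3 53. ]
[(([308.8, 153.0], [303, 147, 13, 14, 162]), [0.578, -0.078, 0.132]), (([300.7, 284.2], [288, 273, 26, 24, 486]), [0.576, 0.211, 0.042]), (([369.8, 284.1], [357, 273, 27, 24, 489]), [0.447, 0.204, 0.042])]
```

>>> {"method": "arm_command", "body": {"motion": [[0,0,20,0,0,0,40],[0,0,40,0,0,0,40],[0,0,50,0,0,0,40],[0,0,53,0,0,0,40],[0,0,54,0,0,0,40],[0,0,54,0,0,0,60],[0,0,54,0,0,0,60],[0,0,54,0,0,0,60]]}}

```text
t: 10.62
position: [0.5838, -0.0865, 0.0139]
orientation: [3.141, 0.0, 2.419]
contact_force: [0.3, -1.1, -0.7]
finger_gap: 0.0555
grasp_force: 0.0
```

>>> {"method": "arm_command", "body": {"motion": [[0,0,-20,0,0,0,60],[0,0,-50,0,0,0,60],[0,0,-80,0,0,0,60],[30,17,-80,0,0,0,75],[70,40,-80,0,0,0,75],[115,66,-80,0,0,0,75],[160,92,-80,0,0,0,75],[180,104,-80,0,0,0,75]], "squeeze": 15}}

```text
t: 11.62
position: [0.5164, 0.1127, 0.0938]
orientation: [3.141, -0.0, 2.421]
contact_force: [0.2, 0.9, 0.6]
finger_gap: 0.0698
grasp_force: 0.0
```

```bash
python3 - <<'E'
from h import *
s=sense(); print(s["t"],s["position"])
im,cm=snap("top","t5"); im2,c2=snap("side","s5"); w,cw=snap("wrist")
for n,i,c in(("top",im,cm),("side",im2,c2),("wrist",w,cw)):
  for x in blobs(i,(40,80,40),(85,255,255),100)[0]: print(n,x,[onplane(c,[x[0]],z)[0].round(4).tolist() for z in(.042,.077)])
for p in([.5775,.2095],[.4482,.2025]): print(totool(p+[.095]).round(1))
E
```

```text
11.625 [0.51644219 0.11274028 0.09384224]
top ([366.1, 189.1], [358, 181, 17, 17, 235]) [[0.5921, -0.0917, 0.042], [0.5865, -0.088, 0.077]]
side ([300.7, 284.2], [288, 273, 26, 24, 486]) [[0.5756, 0.2105, 0.042], [0.5728, 0.2351, 0.077]]
side ([369.8, 284.0], [357, 273, 27, 24, 493]) [[0.4473, 0.2036, 0.042], [0.4517, 0.2286, 0.077]]
wrist ([341.9, 93.8], [281, 36, 113, 118, 8656]) [[0.453, 0.1936, 0.042], [0.4541, 0.1891, 0.077]]
wrist ([406.9, 167.3], [397, 155, 32, 36, 243]) [[0.542, 0.1978, 0.042], [0.531, 0.1927, 0.077]]
wrist ([436.1, 186.3], [411, 162, 51, 50, 1950]) [[0.5749, 0.208, 0.042], [0.5595, 0.2015, 0.077]]
[ 19.6 113.5  -1.1]
[112.1  22.9  -1.2]
```

Pot 1 stands in its cell at (0.5865, -0.088), 3 mm from the centre. Next is the pot at (0.5765, 0.2098), going to cell (-36,101).

>>> {"method": "arm_command", "body": {"motion": [[7,40,0,0,0,0,75],[14,80,0,0,0,0,75],[20,113,10,0,0,0,75],[20,113,50,0,0,0,75],[20,113,90,0,0,0,75],[20,113,112,0,0,0,75],[20,113,116,0,0,0,75],[20,113,116,0,0,0,75]], "squeeze": 15}}

```text
t: 12.78
position: [0.5778, 0.2081, -0.0218]
orientation: [3.141, 0.0, 2.418]
contact_force: [0.2, -1.1, -0.5]
finger_gap: 0.0696
grasp_force: 0.0
```

>>> {"method": "arm_command", "body": {"motion": [[0,0,0,0,0,0,40],[0,0,0,0,0,0,40],[0,0,0,0,0,0,40],[0,0,0,0,0,0,40],[0,0,-15,0,0,0,40],[0,0,-45,0,0,0,40],[0,0,-75,0,0,0,40],[0,0,-90,0,0,0,40]], "squeeze": 25}}

```text
t: 13.78
position: [0.5778, 0.2089, 0.0698]
orientation: [3.14, 0.001, 2.419]
contact_force: [0.3, 0.9, -1.9]
finger_gap: 0.0439
grasp_force: 25.0
```

>>> {"method": "arm_command", "body": {"motion": [[-10,-22,0,0,0,0,40],[-28,-60,0,0,0,0,40],[-47,-103,0,0,0,0,40],[-66,-145,0,0,0,0,40],[-84,-185,0,0,0,0,40],[-99,-217,0,0,0,0,40],[-99,-217,0,0,0,0,40],[-99,-217,0,0,0,0,40]]}}

```text
t: 14.78
position: [0.508, -0.0192, 0.0677]
orientation: [3.141, -0.0, 2.419]
contact_force: [-0.9, 0.5, -0.7]
finger_gap: 0.0433
grasp_force: 25.0
```

```bash
python3 - <<'E'
from h import *
s=sense(); print(s["t"],s["position"],s["finger_gap"],s["grasp_force"])
print("to cell",totool([.5072,-.0187,.0145]).round(1))
im,cm=snap("side")
for x in blobs(im,(40,80,40),(85,255,255),60)[0]: print(x,[onplane(cm,[x[0]],z)[0].round(4).tolist() for z in(.042,.077,.13)])
E
```

```text
14.775 [ 0.50796858 -0.01917669  0.06767387] 0.043270712941316854 24.999901056289673
to cell [ 0.9 -0.2 53.2]
([306.3, 171.3], [298, 164, 18, 15, 214]) [[0.5883, -0.124, 0.042], [0.5847, -0.0805, 0.077], [0.5793, -0.0147, 0.13]]
([342.9, 172.8], [337, 165, 14, 17, 199]) [[0.4975, -0.1226, 0.042], [0.499, -0.0792, 0.077], [0.5013, -0.0135, 0.13]]
([369.9, 284.1], [357, 273, 27, 24, 491]) [[0.4472, 0.2038, 0.042], [0.4516, 0.2288, 0.077], [0.4582, 0.2666, 0.13]]
```

>>> {"method": "arm_command", "body": {"motion": [[0,0,20,0,0,0,40],[0,0,40,0,0,0,40],[0,0,50,0,0,0,40],[0,0,53,0,0,0,40],[0,0,54,0,0,0,40],[0,0,54,0,0,0,60],[0,0,54,0,0,0,60],[0,0,54,0,0,0,60]]}}

```text
t: 15.82
position: [0.508, -0.0196, 0.0139]
orientation: [3.141, 0.0, 2.419]
contact_force: [-0.2, 0.3, -0.5]
finger_gap: 0.0551
grasp_force: 0.0
```

>>> {"method": "arm_command", "body": {"motion": [[0,0,-20,0,0,0,60],[0,0,-50,0,0,0,60],[0,0,-80,0,0,0,60],[40,26,-80,0,0,0,75],[90,59,-80,0,0,0,75],[140,92,-80,0,0,0,75],[180,119,-80,0,0,0,75],[191,126,-80,0,0,0,75]], "squeeze": 15}}

```text
t: 16.82
position: [0.4473, 0.2032, 0.0938]
orientation: [3.141, 0.0, 2.422]
contact_force: [0.3, -0.4, -1.1]
finger_gap: 0.0697
grasp_force: 0.0
```

```bash
python3 - <<'E'
from h import *
s=sense(); print(s["t"],s["position"])
for n in("top","side","wrist"):
  i,c=snap(n)
  for x in blobs(i,(40,80,40),(85,255,255),100)[0]: print(n,x,[onplane(c,[x[0]],z)[0].round(4).tolist() for z in(.042,.077)])
print(totool([.4478,.2028,-.022]).round(1))
E
```

```text
16.825 [0.44725801 0.20319925 0.09378941]
top ([366.1, 189.1], [358, 181, 17, 17, 234]) [[0.5921, -0.0917, 0.042], [0.5865, -0.088, 0.077]]
top ([341.4, 218.7], [333, 210, 18, 18, 254]) [[0.512, -0.0209, 0.042], [0.5088, -0.0192, 0.077]]
side ([306.4, 171.2], [298, 164, 18, 15, 217]) [[0.5881, -0.1244, 0.042], [0.5845, -0.0809, 0.077]]
side ([339.1, 191.0], [330, 183, 20, 17, 282]) [[0.5063, -0.0543, 0.042], [0.5074, -0.0147, 0.077]]
side ([369.8, 284.2], [357, 273, 26, 24, 483]) [[0.4474, 0.2041, 0.042], [0.4517, 0.229, 0.077]]
wrist ([319.2, 205.2], [296, 183, 47, 47, 1255]) [[0.4467, 0.2016, 0.042], [0.4393, 0.2082, 0.077]]
[  1.5   1.2 115.7]
```

>>> {"method": "arm_command", "body": {"motion": [[0,0,40,0,0,0,75],[0,0,80,0,0,0,75],[0,0,110,0,0,0,75],[0,0,116,0,0,0,75],[0,0,116,0,0,0,40],[0,0,116,0,0,0,40],[0,0,116,0,0,0,40],[0,0,116,0,0,0,40]], "squeeze": 25}}

```text
t: 17.98
position: [0.4485, 0.2014, -0.0215]
orientation: [3.14, 0.001, 2.419]
contact_force: [-0.8, -1.5, 7.4]
finger_gap: 0.0434
grasp_force: 25.0
```

>>> {"method": "arm_command", "body": {"motion": [[0,0,-15,0,0,0,40],[0,0,-45,0,0,0,40],[0,0,-75,0,0,0,40],[0,0,-92,0,0,0,40],[-20,-6,-92,0,0,0,40],[-65,-20,-92,0,0,0,40],[-115,-36,-92,0,0,0,40],[-165,-52,-92,0,0,0,40]]}}

```text
t: 18.98
position: [0.5381, 0.0518, 0.0708]
orientation: [3.141, 0.001, 2.419]
contact_force: [-0.1, 0.4, -0.3]
finger_gap: 0.0439
grasp_force: 25.0
```

>>> {"method": "arm_command", "body": {"motion": [[-45,-14,0,0,0,0,40],[-78,-24,0,0,0,0,40],[-78,-24,0,0,0,0,40],[-78,-24,0,0,0,0,40]]}}

```text
t: 19.48
position: [0.5794, -0.0159, 0.0701]
orientation: [-3.142, -0.0, 2.419]
contact_force: [0.5, 0.3, -0.1]
finger_gap: 0.0435
grasp_force: 25.0
```

```bash
python3 - <<'E'
from h import *
s=sense(); print(s["t"],s["position"],s["finger_gap"],s["grasp_force"])
print("to cell",totool([.5791,-.0141,.0140]).round(1))
im,cm=snap("side")
for x in blobs(im,(40,80,40),(85,255,255),60)[0]: print(x,[onplane(cm,[x[0]],z)[0].round(4).tolist() for z in(.042,.077,.132)])
E
```

```text
19.475 [ 0.5794321  -0.01593578  0.0700714 ] 0.043469183161957525 24.999748170375824
to cell [ 1.4  1.2 56.1]
([308.9, 172.0], [302, 164, 15, 17, 218]) [[0.5817, -0.1215, 0.042], [0.5785, -0.0782, 0.077], [0.5734, -0.0101, 0.132]]
([339.2, 191.0], [330, 183, 20, 17, 279]) [[0.5061, -0.0543, 0.042], [0.5071, -0.0147, 0.077], [0.5088, 0.0474, 0.132]]
```

Lowering the third pot into cell (36,101), then moving above the key with the fingers turned to it.

>>> {"method": "arm_command", "body": {"motion": [[1,1,20,0,0,0,40],[1,1,40,0,0,0,40],[1,1,52,0,0,0,40],[1,1,56,0,0,0,40],[1,1,57,0,0,0,40],[1,1,57,0,0,0,58],[1,1,57,0,0,0,58],[1,1,57,0,0,0,58]]}}

```text
t: 20.52
position: [0.58, -0.0151, 0.0128]
orientation: [3.141, 0.0, 2.419]
contact_force: [0.1, -0.4, 0.1]
finger_gap: 0.0541
grasp_force: 0.0
```

>>> {"method": "arm_command", "body": {"motion": [[0,0,-20,0,0,0,58],[0,0,-60,0,0,0,58],[0,0,-110,0,0,0,58],[-20,-30,-120,0,0,-0.08,50],[-45,-68,-120,0,0,-0.16,50],[-70,-106,-120,0,0,-0.24,50],[-90,-136,-120,0,0,-0.31,50],[-102,-154,-120,0,0,-0.342,50]]}}

```text
t: 21.52
position: [0.5541, -0.1997, 0.1327]
orientation: [-3.141, 0.0, 2.761]
contact_force: [0.1, -0.4, -0.1]
finger_gap: 0.0464
grasp_force: 0.0
```

```bash
python3 - <<'E'
from h import *
s=sense(); print(s["t"],s["position"],s["orientation"],s["q"])
for n in("top","side"):
  i,c=snap(n)
  for x in blobs(i,(40,80,40),(85,255,255),60)[0]: print(n,x,onplane(c,[x[0]],.077)[0].round(4).tolist())
i,c=snap("wrist","w6")
m=cv2.inRange(cv2.cvtColor(i,cv2.COLOR_RGB2HSV),(14,90,60),(35,255,255))
n,l,st,ce=cv2.connectedComponentsWithStats(m)
for k in range(1,n):
  if st[k,4]>80: print(st[k].tolist(),ce[k].round(1),onplane(c,[ce[k]],.11)[0].round(4), cv2.minAreaRect(np.argwhere(l==k)[:,::-1].astype(np.float32)))
cv2.imwrite("pics/w6.png",i[:,:,::-1])
E
```

```text
21.525 [ 0.55407034 -0.19971506  0.13269345] [-3.14147574e+00  1.62375708e-04  2.76114538e+00] [-4.24929935e-01  4.72098619e-01  1.59551096e+00 -1.24658495e-04
  1.07381567e+00 -1.61521956e+00]
top ([366.0, 189.1], [358, 181, 17, 17, 237]) [0.5865, -0.0877, 0.077]
top ([338.7, 192.2], [330, 184, 18, 18, 247]) [0.5801, -0.0143, 0.077]
top ([341.4, 218.7], [333, 210, 18, 18, 257]) [0.5088, -0.0192, 0.077]
side ([306.5, 171.2], [298, 164, 18, 15, 218]) [0.5843, -0.0809, 0.077]
side ([339.1, 191.0], [330, 183, 20, 17, 282]) [0.5074, -0.0147, 0.077]
side ([307.1, 191.7], [298, 184, 20, 17, 270]) [0.578, -0.0088, 0.077]
[317, 190, 12, 45, 440] [322.5 212. ] [ 0.552  -0.1968  0.11  ] ((322.35357666015625, 211.98524475097656), (44.12837600708008, 10.44926643371582), 87.61405944824219)
[235, 234, 18, 23, 225] [243.5 243.7] [ 0.5533 -0.273   0.11  ] ((244.08822631835938, 244.14703369140625), (22.29481315612793, 10.975909233093262), 59.03623962402344)
[221, 272, 21, 57, 630] [229.2 300.3] [ 0.6004 -0.3114  0.11  ] ((230.45899963378906, 299.9508056640625), (17.92607879638672, 56.675376892089844), 5.19442892074585)
[398, 272, 20, 57, 621] [409.5 300.2] [ 0.6642 -0.1528  0.11  ] ((408.12255859375, 299.96112060546875), (56.57710647583008, 18.089702606201172), 86.42366790771484)
[190, 338, 356, 29, 7769] [375.2 354.1] [ 0.7118 -0.2032  0.11  ] ((367.3479919433594, 353.11773681640625), (26.73529624938965, 354.98870849609375), 89.11859893798828)
```

View pics/w6.png

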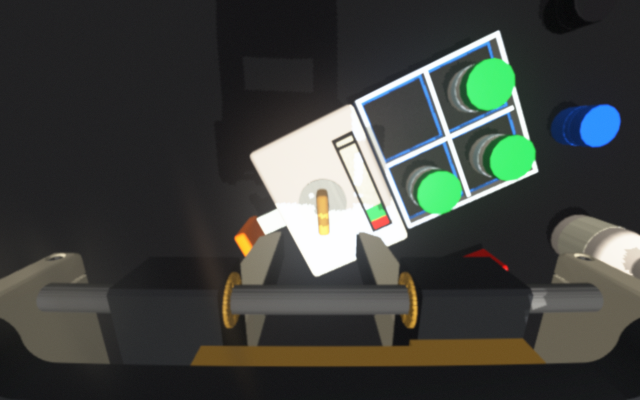

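All three pots stand in their cells: (490,85), (503,157) and (437,191). The brass key bow at (322,212) lies between the finger lines, with the pointer near the white end. Now I descend onto the bow and grip it.

>>> {"method": "arm_command", "body": {"motion": [[1,2.5,10,0,0,0,50],[1,2.5,35,0,0,0,50],[1,2.5,60,0,0,0,50],[1,2.5,76,0,0,0,50],[1,2.5,80,0,0,0,50],[1,2.5,80,0,0,0,50]]}}

```text
t: 22.42
position: [0.5547, -0.1952, 0.0529]
orientation: [-3.142, 0.0, 2.761]
contact_force: [0.3, 0.0, -0.1]
finger_gap: 0.0466
grasp_force: 0.0
```

>>> {"method": "arm_command", "body": {"motion": [[0,0,0,0,0,0,5],[0,0,0,0,0,0,5],[0,0,0,0,0,0,5],[0,0,0,0,0,0,5],[0,0,0,0,0,0,5],[0,0,0,0,0,0,5]], "squeeze": 10}}

```text
t: 23.18
position: [0.5539, -0.1969, 0.0528]
orientation: [-3.139, 0.0, 2.761]
contact_force: [-4.5, -9.0, 2.1]
finger_gap: 0.0103
grasp_force: 9.9
```

Bow gripped at 10.3 mm. A 10 N side load says I'm about 1.5 mm off along tool y, so I'll shift for that and start winding clockwise (+z turn of the downward tool).

>>> {"method": "arm_command", "body": {"motion": [[0,-1.5,0,0,0,0,5],[0,-1.5,0,0,0,0,5]], "squeeze": 50}}

```text
t: 23.42
position: [0.5539, -0.1969, 0.0528]
orientation: [-3.141, 0.0, 2.761]
contact_force: [-1.8, -1.2, 1.8]
finger_gap: 0.0098
grasp_force: 49.8
```

>>> {"method": "arm_command", "body": {"motion": [[0,0,0,0,0,0.15,5],[0,0,0,0,0,0.3,5],[0,0,0,0,0,0.45,5],[0,0,0,0,0,0.6,5],[0,0,0,0,0,0.75,5],[0,0,0,0,0,0.9,5],[0,0,0,0,0,1.05,5],[0,0,0,0,0,1.05,5]]}}

```text
t: 24.42
position: [0.5541, -0.1968, 0.0528]
orientation: [3.141, 0.0, 1.712]
contact_force: [-0.2, -1.3, 2.6]
finger_gap: 0.0099
grasp_force: 49.8
```

```bash
python3 - <<'E'
from h import *
s=sense(); print(s)
im,_=snap("wrist","w7")
a,_=snap("top"); cv2.imwrite("pics/w7.png",np.hstack([im[80:380,150:500],cv2.resize(a[160:245,375:450],(265,300))])[:,:,::-1])
E
```

```text
{'t': 24.425, 'q': array([-4.20396675e-01,  5.73298923e-01,  1.65485072e+00, -1.52810479e-04,
        9.12910517e-01, -5.61356772e-01]), 'joint_vel': array([-0.00063367,  0.00126068, -0.00213124, -0.00039285,  0.00046033,
       -0.08107588]), 'joint_torque': array([  1.08811487, -56.01843596, -23.19485307,   0.33758241,
         0.10935695,   1.16216328]), 'position': array([ 0.55410344, -0.1968178 ,  0.05280681]), 'orientation': array([3.14120628e+00, 3.85864827e-04, 1.71184975e+00]), 'contact_force': array([-0.20237754, -1.3085985 ,  2.62251407]), 'torque': array([-0.3582474 ,  0.1699283 , -0.03527601]), 'grasp_force': 49.83934164047241, 'finger_gap': 0.009889709320193684}
```

View pics/w7.png

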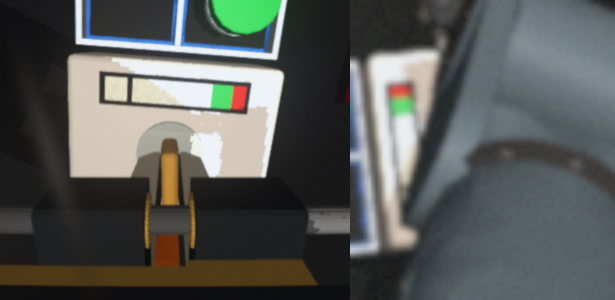

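The pointer (black line at crop x≈130, strip 104–247, green 213–233) has moved off the start, so the key turns with the gripper. I'll complete the half turn, then re-grip.

>>> {"method": "arm_command", "body": {"motion": [[0,0,0,0,0,0.15,5],[0,0,0,0,0,0.3,5],[0,0,0,0,0,0.45,5],[0,0,0,0,0,0.6,5],[0,0,0,0,0,0.75,5],[0,0,0,0,0,0.9,5],[0,0,0,0,0,1.05,5],[0,0,0,0,0,1.05,5]]}}

```text
t: 25.52
position: [0.5543, -0.1969, 0.0528]
orientation: [3.141, -0.0, 0.664]
contact_force: [0.9, -3.0, 2.2]
finger_gap: 0.0095
grasp_force: 49.8
```

>>> {"method": "arm_command", "body": {"motion": [[0,0,0,0,0,0.15,5],[0,0,0,0,0,0.3,5],[0,0,0,0,0,0.45,5],[0,0,0,0,0,0.6,5],[0,0,0,0,0,0.75,5],[0,0,0,0,0,0.9,5],[0,0,0,0,0,1.04,5],[0,0,0,0,0,1.04,5]]}}

```text
t: 26.52
position: [0.5543, -0.1972, 0.0528]
orientation: [3.141, -0.001, -0.374]
contact_force: [2.3, -3.9, 1.0]
finger_gap: 0.0099
grasp_force: 49.8
```

>>> {"method": "arm_command", "body": {"motion": [[0,0,0,0,0,0,50],[0,0,0,0,0,0,50],[0,0,0,0,0,0,50],[0,0,0,0,0,0,50],[0,0,-20,0,0,0,50],[0,0,-50,0,0,0,50],[0,0,-80,0,0,0,50],[0,0,-80,0,0,0,50]]}}

```text
t: 27.52
position: [0.555, -0.1972, 0.1346]
orientation: [3.141, -0.004, -0.379]
contact_force: [-0.1, -0.7, -0.2]
finger_gap: 0.0466
grasp_force: 0.0
```

```bash
cat > ptr.py <<'E'
import io,contextlib
from h import *
with contextlib.redirect_stdout(io.StringIO()): exec(open("sh.py").read())
st=onplane(cm,f([(378,145),(412,143),(434,325),(400,327)]),.07)[:,:2]
sl=((st-t)@Rm*1000).round(1)
def strip(n):
    c=cam(n); im=np.array(grab_frame(n)); ys=np.linspace(sl[:,1].min()-8,sl[:,1].max()+8,40); xs=np.arange(-60,60.5,.5)
    P=np.array([[*s2w(x,y),.071] for y in ys for x in xs]); q=proj(c,P).astype(np.float32).reshape(40,-1,2)
    return xs,ys,cv2.remap(im,q[...,0],q[...,1],1)
def read(n):
    xs,ys,r=strip(n); h=cv2.cvtColor(r,cv2.COLOR_RGB2HSV)
    g=((h[...,0]>40)&(h[...,0]<85)&(h[...,1]>90)); rd=((h[...,0]<10)|(h[...,0]>170))&(h[...,1]>120)&(h[...,2]>80)
    rows=np.where(g.sum(1)>8)[0]
    print("green rows y",ys[rows][[0,-1]] if len(rows) else None)
    if not len(rows): return
    mid=rows[len(rows)//4:-len(rows)//4 or None]; prof=r[mid].mean((0,2))
    gc=np.where(g[mid].mean(0)>.5)[0]; rc=np.where(rd[mid].mean(0)>.5)[0]
    print("green x",xs[gc[[0,-1]]],"red x",xs[rc[[0,-1]]] if len(rc) else None)
    print("dark x",[(xs[i],int(prof[i])) for i in range(1,len(xs)-1) if prof[i]<prof[i-1] and prof[i]<=prof[i+1] and prof[i]<prof[max(0,i-6):i+7].max()-35])
E
python3 - <<'E'
from ptr import *
print(sl.tolist()); s=sense(); print(s["t"],s["position"],s["orientation"],s["q"][5]); 
read("wrist"); read("side")
i,c=snap("wrist"); b,l=blobs(i,(14,90,60),(35,255,255),150)
for x in b: print(x,onplane(c,[x[0]],.11)[0].round(4))
E
```

```text
[[50.2, -26.9], [49.6, -45.4], [-49.5, -46.2], [-48.9, -27.9]]
27.525 [ 0.55497178 -0.19715668  0.13459011] [ 3.14148595 -0.0037663  -0.37878007] 1.529137473580343
green rows y [-44.24358974 -27.04615385]
green x [24.5 37. ] red x [38.5 47. ]
dark x [(np.float64(-50.5), 67), (np.float64(-11.5), 75), (np.float64(27.0), 138), (np.float64(48.0), 85)]
green rows y [-42.43333333 -28.85641026]
green x [25.5 35.5] red x [39. 46.]
dark x [(np.float64(-51.0), 112), (np.float64(-11.0), 153)]
([154.8, 14.0], [146, 0, 19, 28, 161]) [ 0.7404 -0.1426  0.11  ]
([94.1, 74.0], [81, 67, 27, 14, 162]) [ 0.7231 -0.0784  0.11  ]
([106.5, 83.6], [89, 74, 36, 19, 230]) [ 0.7134 -0.0836  0.11  ]
([113.2, 96.0], [96, 87, 36, 18, 215]) [ 0.7036 -0.0836  0.11  ]
([403.6, 172.9], [395, 159, 19, 28, 316]) [ 0.5616 -0.2753  0.11  ]
([319.8, 213.5], [314, 191, 12, 45, 479]) [ 0.5546 -0.1978  0.11  ]
([229.3, 300.4], [221, 272, 21, 57, 592]) [ 0.506  -0.0861  0.11  ]
([409.6, 300.0], [398, 272, 20, 57, 602]) [ 0.4431 -0.245   0.11  ]
([376.8, 354.0], [191, 338, 355, 28, 7390]) [ 0.3945 -0.1961  0.11  ]
```

Pointer at -11.5 mm against green 24–38 mm means key ≈ 3.45, as expected. Turn back half a turn above the bow, re-grip, and wind another half turn.

>>> {"method": "arm_command", "body": {"motion": [[0,0,0,0,0,-0.18,50],[0,0,0,0,0,-0.36,50],[0,0,0,0,0,-0.54,50],[0,0,0,0,0,-0.72,50],[0,0,0,0,0,-0.9,50],[0,0,0,0,0,-1.08,50],[0,0,0,0,0,-1.26,50],[0,0,0,0,0,-1.44,50]]}}

```text
t: 28.68
position: [0.5532, -0.1964, 0.1311]
orientation: [-3.139, 0.0, 1.067]
contact_force: [0.3, -0.0, -0.0]
finger_gap: 0.0467
grasp_force: 0.0
```

>>> {"method": "arm_command", "body": {"motion": [[0,0,0,0,0,-0.18,50],[0,0,0,0,0,-0.36,50],[0,0,0,0,0,-0.54,50],[0,0,0,0,0,-0.72,50],[0,0,0,0,0,-0.9,50],[0,0,0,0,0,-1.08,50],[0,0,0,0,0,-1.26,50],[0,0,0,0,0,-1.44,50]]}}

```text
t: 29.68
position: [0.5532, -0.1965, 0.1312]
orientation: [-3.141, -0.002, 2.507]
contact_force: [0.5, 1.1, -0.1]
finger_gap: 0.0468
grasp_force: 0.0
```

>>> {"method": "arm_command", "body": {"motion": [[0,0,0,0,0,-0.15,50],[0,0,0,0,0,-0.26,50],[0,0,0,0,0,-0.26,50],[0,0,30,0,0,-0.26,50],[0,0,60,0,0,-0.26,50],[0,0,76,0,0,-0.26,50],[0,0,80,0,0,-0.26,50],[0,0,80,0,0,-0.26,50]]}}

```text
t: 30.68
position: [0.5542, -0.1969, 0.0531]
orientation: [-3.142, 0.001, 2.76]
contact_force: [-0.7, 0.8, -0.1]
finger_gap: 0.0466
grasp_force: 0.0
```

>>> {"method": "arm_command", "body": {"motion": [[0,0,0,0,0,0,5],[0,0,0,0,0,0,5],[0,0,0,0,0,0,5],[0,0,0,0,0,0,5],[0,0,0,0,0,0,5],[0,0,0,0,0,0,5]], "squeeze": 10}}

```text
t: 31.42
position: [0.5539, -0.197, 0.0527]
orientation: [-3.141, 0.0, 2.761]
contact_force: [-1.2, -1.5, 1.8]
finger_gap: 0.0103
grasp_force: 10.0
```

>>> {"method": "arm_command", "body": {"motion": [[0,0,0,0,0,0,5],[0,0,0,0,0,0.15,5],[0,0,0,0,0,0.3,5],[0,0,0,0,0,0.45,5],[0,0,0,0,0,0.6,5],[0,0,0,0,0,0.75,5],[0,0,0,0,0,0.9,5],[0,0,0,0,0,1.05,5]], "squeeze": 50}}

```text
t: 32.42
position: [0.5541, -0.1968, 0.0528]
orientation: [3.141, 0.0, 1.706]
contact_force: [0.1, -2.2, 2.7]
finger_gap: 0.0098
grasp_force: 50.0
```

>>> {"method": "arm_command", "body": {"motion": [[0,0,0,0,0,0.15,5],[0,0,0,0,0,0.3,5],[0,0,0,0,0,0.45,5],[0,0,0,0,0,0.6,5],[0,0,0,0,0,0.75,5],[0,0,0,0,0,0.9,5],[0,0,0,0,0,1.05,5],[0,0,0,0,0,1.05,5]]}}

```text
t: 33.42
position: [0.5543, -0.1969, 0.0528]
orientation: [3.141, -0.0, 0.662]
contact_force: [1.3, -2.6, 0.5]
finger_gap: 0.0093
grasp_force: 50.0
```

>>> {"method": "arm_command", "body": {"motion": [[0,0,0,0,0,0.15,5],[0,0,0,0,0,0.3,5],[0,0,0,0,0,0.45,5],[0,0,0,0,0,0.6,5],[0,0,0,0,0,0.75,5],[0,0,0,0,0,0.9,5],[0,0,0,0,0,1.04,5],[0,0,0,0,0,1.04,5]]}}

```text
t: 34.42
position: [0.5543, -0.1971, 0.0528]
orientation: [3.141, -0.001, -0.375]
contact_force: [2.3, -4.9, 0.1]
finger_gap: 0.0095
grasp_force: 50.0
```

>>> {"method": "arm_command", "body": {"motion": [[0,0,0,0,0,0,50],[0,0,0,0,0,0,50],[0,0,0,0,0,0,50],[0,0,0,0,0,0,50],[0,0,-20,0,0,0,50],[0,0,-50,0,0,0,50],[0,0,-80,0,0,0,50],[0,0,-80,0,0,0,50]]}}

```text
t: 35.42
position: [0.555, -0.1971, 0.1346]
orientation: [3.142, -0.004, -0.379]
contact_force: [0.3, 0.4, -0.5]
finger_gap: 0.0468
grasp_force: 0.0
```

```bash
python3 - <<'E'
from ptr import *
s=sense(); print(s["t"],s["position"],s["orientation"],s["q"][5]); 
read("wrist"); read("side")
E
```

```text
35.425 [ 0.55499646 -0.19714847  0.13462742] [ 3.14151141 -0.00385877 -0.37879296] 1.5291487684443656
green rows y [-44.24358974 -27.04615385]
green x [24.5 37. ] red x [38.5 47. ]
dark x [(np.float64(-50.5), 68), (np.float64(20.5), 80), (np.float64(48.0), 85)]
green rows y [-42.43333333 -28.85641026]
green x [24.  35.5] red x [39. 46.]
dark x [(np.float64(-51.0), 112)]
```

Pointer at 20.5 mm and green spans 24–38 mm, so about 1.05 rad more reaches the middle.

>>> {"method": "arm_command", "body": {"motion": [[0,0,0,0,0,-0.18,50],[0,0,0,0,0,-0.36,50],[0,0,0,0,0,-0.54,50],[0,0,0,0,0,-0.72,50],[0,0,0,0,0,-0.9,50],[0,0,0,0,0,-1.08,50],[0,0,0,0,0,-1.26,50],[0,0,0,0,0,-1.44,50]]}}

```text
t: 36.52
position: [0.5532, -0.1964, 0.131]
orientation: [-3.139, 0.0, 1.067]
contact_force: [0.1, 0.2, 0.5]
finger_gap: 0.0465
grasp_force: 0.0
```

>>> {"method": "arm_command", "body": {"motion": [[0,0,0,0,0,-0.18,50],[0,0,0,0,0,-0.36,50],[0,0,0,0,0,-0.54,50],[0,0,0,0,0,-0.72,50],[0,0,0,0,0,-0.9,50],[0,0,0,0,0,-1.08,50],[0,0,0,0,0,-1.26,50],[0,0,0,0,0,-1.44,50]]}}

```text
t: 37.52
position: [0.5532, -0.1964, 0.131]
orientation: [-3.141, -0.002, 2.507]
contact_force: [0.3, 0.0, 0.5]
finger_gap: 0.0467
grasp_force: 0.0
```

>>> {"method": "arm_command", "body": {"motion": [[0,0,0,0,0,-0.15,50],[0,0,0,0,0,-0.26,50],[0,0,0,0,0,-0.26,50],[0,0,30,0,0,-0.26,50],[0,0,60,0,0,-0.26,50],[0,0,76,0,0,-0.26,50],[0,0,80,0,0,-0.26,50],[0,0,80,0,0,-0.26,50]]}}

```text
t: 38.52
position: [0.5542, -0.1969, 0.0531]
orientation: [-3.142, 0.001, 2.76]
contact_force: [0.3, 0.6, 0.5]
finger_gap: 0.0465
grasp_force: 0.0
```

>>> {"method": "arm_command", "body": {"motion": [[0,0,0,0,0,0,5],[0,0,0,0,0,0,5],[0,0,0,0,0,0,5],[0,0,0,0,0,0,5],[0,0,0,0,0,0,5],[0,0,0,0,0,0,5]], "squeeze": 10}}

```text
t: 39.28
position: [0.5539, -0.197, 0.0528]
orientation: [-3.141, 0.0, 2.761]
contact_force: [-1.3, -2.9, 2.6]
finger_gap: 0.0101
grasp_force: 10.0
```

>>> {"method": "arm_command", "body": {"motion": [[0,0,0,0,0,0,5],[0,0,0,0,0,0.15,5],[0,0,0,0,0,0.3,5],[0,0,0,0,0,0.45,5],[0,0,0,0,0,0.6,5],[0,0,0,0,0,0.75,5],[0,0,0,0,0,0.9,5],[0,0,0,0,0,1.05,5]], "squeeze": 50}}

```text
t: 40.28
position: [0.5541, -0.1968, 0.0528]
orientation: [3.141, 0.0, 1.706]
contact_force: [-1.3, -1.8, 2.3]
finger_gap: 0.0099
grasp_force: 50.0
```

>>> {"method": "arm_command", "body": {"motion": [[0,0,0,0,0,0,5],[0,0,0,0,0,0,50],[0,0,0,0,0,0,50],[0,0,0,0,0,0,50],[0,0,-20,0,0,0,50],[0,0,-50,0,0,0,50],[0,0,-80,0,0,0,50],[0,0,-80,0,0,0,50]]}}

```text
t: 41.28
position: [0.555, -0.1971, 0.1346]
orientation: [3.138, 0.002, 1.711]
contact_force: [0.1, 0.3, -0.7]
finger_gap: 0.0465
grasp_force: 0.0
```

```bash
python3 - <<'E'
from ptr import *
s=sense(); print(s["t"],s["position"],s["orientation"],s["q"]); 
read("wrist"); read("side")
tab=np.array([*s2w(0,-160),.037]); print("tab",tab,"yaw sh",yaw)
i,c=snap("wrist"); b,l=blobs(i,(5,150,60),(14,255,255),60); print([(x,onplane(c,[x[0]],.1)[0].round(4).tolist()) for x in b])
i,c=snap("side"); b,l=blobs(i,(5,150,60),(16,255,255),20); print([(x,onplane(c,[x[0]],.085)[0].round(4).tolist()) for x in b])
E
```

```text
41.275 [ 0.55499912 -0.19713976  0.1345731 ] [3.13831618e+00 1.95392804e-03 1.71134907e+00] [-4.20387274e-01  4.67971027e-01  1.59699671e+00  1.00773365e-04
  1.07281109e+00 -5.60991180e-01]
green rows y [-45.14871795 -27.95128205]
green x [24.5 37.5] red x [39.  47.5]
dark x [(np.float64(-50.0), 55), (np.float64(32.0), 76), (np.float64(48.0), 90)]
green rows y [-42.43333333 -30.66666667]
green x [26.  35.5] red x [39. 46.]
dark x [(np.float64(-51.0), 112)]
tab [ 0.55961912 -0.27689714  0.037     ] yaw sh 0.06323137059230892
[(([314.3, 274.5], [302, 262, 26, 23, 499]), [0.557, -0.2597, 0.1])]
[(([137.7, 66.2], [71, 58, 140, 34, 583]), [1.1845, -0.6, 0.085]), (([66.5, 95.2], [57, 90, 19, 13, 75]), [1.3167, -0.3922, 0.085]), (([58.3, 107.3], [55, 103, 7, 10, 27]), [1.3036, -0.3223, 0.085]), (([24.2, 135.9], [0, 108, 54, 59, 393]), [1.3135, -0.1773, 0.085]), (([321.0, 125.0], [316, 117, 11, 18, 181]), [0.5582, -0.2701, 0.085])]
```

The pointer stands at 32 mm, inside green 24–38 mm (key ≈ 7.8). Next I go above the tab at (0.5597, -0.277), fingers closing along the pull direction.

>>> {"method": "arm_command", "body": {"motion": [[-8,-0.6,-10,0,0,0.16,26],[-20,-1.6,-10,0,0,0.32,26],[-32,-2.6,-10,0,0,0.48,26],[-44,-3.5,-10,0,0,0.64,26],[-56,-4.5,-10,0,0,0.8,26],[-68,-5.4,-10,0,0,0.96,26],[-80,-6.4,-10,0,0,1.12,26],[-80,-6.4,-10,0,0,1.28,26]]}}

```text
t: 42.48
position: [0.5582, -0.2773, 0.1412]
orientation: [-3.14, 0.001, 0.425]
contact_force: [1.0, 0.0, 0.6]
finger_gap: 0.0242
grasp_force: 0.0
```

>>> {"method": "arm_command", "body": {"motion": [[0,0,0,0,0,0.15,26],[0,0,0,0,0,0.3,26],[0,0,0,0,0,0.368,26],[0,0,0,0,0,0.368,26]]}}

```text
t: 42.98
position: [0.5583, -0.2766, 0.1415]
orientation: [-3.141, 0.001, 0.063]
contact_force: [-1.2, 0.1, 0.4]
finger_gap: 0.0241
grasp_force: 0.0
```

```bash
python3 - <<'E'
from ptr import *
s=sense(); print(s["t"],s["position"],s["orientation"],s["finger_gap"])
print(totool([.5597,-.277,.034]).round(1))
i,c=snap("wrist"); b,l=blobs(i,(5,150,60),(15,255,255),60); print([(x,onplane(c,[x[0]],.1)[0].round(4).tolist()) for x in b])
P=[[*s2w(x,y),.1] for x,y in((-13,-154),(13,-154),(13,-166),(-13,-166))]; print(proj(c,P).round(0).tolist())
cv2.imwrite("pics/w8.png",i[:,:,::-1])
E
```

```text
42.975 [ 0.55830979 -0.2766112   0.14151588] [-3.14063461e+00  1.44335700e-03  6.34368984e-02] 0.024117163546589698
[  1.5   0.6 107.5]
[(([320.1, 203.4], [314, 184, 13, 38, 318]), [0.5631, -0.2772, 0.1])]
[[313.0, 220.0], [313.0, 193.0], [326.0, 193.0], [326.0, 220.0]]
```

View pics/w8.png

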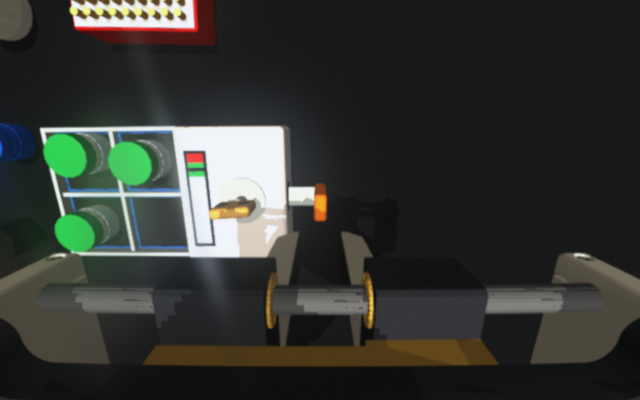

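The wrist view shows the tab (320,203) midway between the finger lines, the pointer inside green (197,165) and all the pots seated. Descend and grip the tab.

>>> {"method": "arm_command", "body": {"motion": [[1.5,0.5,30,0,0,0,26],[1.5,0.5,60,0,0,0,26],[1.5,0.5,90,0,0,0,26],[1.5,0.5,103,0,0,0,26],[1.5,0.5,107,0,0,0,26],[1.5,0.5,107,0,0,0,26]]}}

```text
t: 43.78
position: [0.5606, -0.2775, 0.0363]
orientation: [3.141, -0.001, 0.063]
contact_force: [0.2, 0.1, -0.5]
finger_gap: 0.0243
grasp_force: 0.0
```

>>> {"method": "arm_command", "body": {"motion": [[0,0,0,0,0,0,5],[0,0,0,0,0,0,5],[0,0,0,0,0,0,5],[0,0,0,0,0,0,5],[0,0,0,0,0,0,5]], "squeeze": 20}}

```text
t: 44.4
position: [0.5606, -0.2772, 0.0364]
orientation: [3.141, -0.001, 0.063]
contact_force: [-0.9, 2.6, 6.6]
finger_gap: 0.0119
grasp_force: 20.0
```

```bash
python3 - <<'E'
from ptr import *
s=sense(); print(s["t"],s["position"],s["finger_gap"],s["grasp_force"],s["contact_force"], Rm.T@(s["position"][:2]-t)*1000)
E
```

```text
44.4 [ 0.56063523 -0.27721896  0.03640838] 0.011905545159340194 20.000702440738678 [-0.86303585  2.62449232  6.55820362] [   0.9937428  -160.38538913]
```

>>> {"method": "arm_command", "body": {"motion": [[0,2,0,0,0,0,5],[0,10,0,0,0,0,5],[0,19,0,0,0,0,5],[0,28,0,0,0,0,5],[0,37,0,0,0,0,5],[0,43,0,0,0,0,5],[0,45,0,0,0,0,5],[0,45,0,0,0,0,5]], "squeeze": 35}}

```text
t: 45.4
position: [0.5635, -0.3214, 0.0364]
orientation: [-3.14, -0.001, 0.063]
contact_force: [-0.5, 6.7, 7.7]
finger_gap: 0.0121
grasp_force: 35.0
```

```bash
python3 - <<'E'
from ptr import *
s=sense(); print(s["t"],s["finger_gap"],s["grasp_force"],s["contact_force"], Rm.T@(s["position"][:2]-t)*1000)
for n in("wrist","side"):
  c=cam(n); im=np.array(grab_frame(n)); ys=np.arange(-125,-215,-3.)
  q=proj(c,[[*s2w(0,y),.053] for y in ys]).astype(np.float32); print(n,[(int(y),v.tolist()) for y,v in zip(ys,cv2.remap(im,q[:,None,0],q[:,None,1],1)[:,0])])
E
```

```text
45.4 0.012071097570664945 35.00154197216034 [-0.47041981  6.70434763  7.70269042] [   1.03612757 -204.61053584]
wrist [(-125, [62, 61, 64]), (-128, [112, 52, 53]), (-131, [187, 45, 44]), (-134, [187, 42, 40]), (-137, [185, 43, 42]), (-140, [116, 111, 105]), (-143, [200, 199, 188]), (-146, [233, 232, 225]), (-149, [164, 163, 154]), (-152, [223, 224, 215]), (-155, [223, 224, 214]), (-158, [217, 218, 208]), (-161, [227, 227, 217]), (-164, [236, 237, 230]), (-167, [180, 180, 169]), (-170, [162, 163, 152]), (-173, [163, 162, 153]), (-176, [162, 162, 153]), (-179, [163, 164, 153]), (-182, [162, 164, 153]), (-185, [162, 164, 153]), (-188, [150, 150, 139]), (-191, [114, 112, 100]), (-194, [99, 94, 81]), (-197, [120, 118, 106]), (-200, [96, 42, 14]), (-203, [98, 43, 13]), (-206, [98, 43, 14]), (-209, [97, 43, 13]), (-212, [48, 26, 16])]
side [(-125, [130, 110, 90]), (-128, [133, 114, 95]), (-131, [134, 115, 97]), (-134, [136, 117, 101]), (-137, [133, 114, 96]), (-140, [130, 109, 90]), (-143, [124, 102, 80]), (-146, [123, 99, 74]), (-149, [124, 98, 70]), (-152, [134, 106, 72]), (-155, [147, 115, 75]), (-158, [162, 127, 80]), (-161, [170, 133, 82]), (-164, [177, 138, 85]), (-167, [183, 143, 89]), (-170, [189, 148, 93]), (-173, [196, 154, 96]), (-176, [204, 161, 100]), (-179, [210, 167, 103]), (-182, [213, 169, 105]), (-185, [214, 171, 107]), (-188, [213, 171, 109]), (-191, [203, 164, 110]), (-194, [191, 155, 108]), (-197, [174, 136, 98]), (-200, [159, 118, 85]), (-203, [148, 98, 67]), (-206, [142, 85, 53]), (-209, [139, 74, 40]), (-212, [139, 72, 36])]
```

The slide is out 44.2 mm. The wrist camera shows the red band fully out (y -128 to -138), with black between it and the head. Hold a little longer, bring it home and let go.

>>> {"method": "arm_command", "body": {"motion": [[0,0,0,0,0,0,5],[0,0,0,0,0,0,5],[0,0,0,0,0,0,5],[0,0,0,0,0,0,5],[0,0,0,0,0,0,5],[0,0,0,0,0,0,5],[0,0,0,0,0,0,5]]}}

```text
t: 46.38
position: [0.5634, -0.3212, 0.0364]
orientation: [-3.141, -0.001, 0.063]
contact_force: [-0.1, 7.0, 8.3]
finger_gap: 0.0117
grasp_force: 35.0
```

>>> {"method": "arm_command", "body": {"motion": [[0,-5,0,0,0,0,5],[0,-14,0,0,0,0,5],[0,-23,0,0,0,0,5],[0,-32,0,0,0,0,5],[0,-40,0,0,0,0,5],[0,-44,0,0,0,0,5],[0,-44.5,0,0,0,0,5],[0,-44.5,0,0,0,0,5]]}}

```text
t: 47.38
position: [0.5607, -0.2776, 0.0364]
orientation: [3.141, -0.001, 0.063]
contact_force: [-0.8, 3.8, 6.3]
finger_gap: 0.012
grasp_force: 35.0
```

>>> {"method": "arm_command", "body": {"motion": [[0,0,0,0,0,0,26],[0,0,0,0,0,0,26],[0,0,0,0,0,0,26],[0,0,-30,0,0,0,26],[0,0,-80,0,0,0,26],[0,0,-120,0,0,0,26],[0,0,-140,0,0,0,26],[0,0,-140,0,0,0,26]]}}

```text
t: 48.38
position: [0.5609, -0.2782, 0.1769]
orientation: [3.14, -0.002, 0.063]
contact_force: [-0.1, 0.1, 0.1]
finger_gap: 0.0243
grasp_force: 0.0
```

```bash
python3 - <<'E'
from ptr import *
s=sense(); print(s["t"],s["position"],s["finger_gap"],s["contact_force"])
read("wrist")
i,c=snap("wrist"); b,l=blobs(i,(5,150,60),(15,255,255),60); print([(x,Rm.T@(onplane(c,[x[0]],.1)[0][:2]-t)*1000) for x in b])
for x in blobs(i,(40,80,40),(85,255,255),100)[0]: print("wrist",x[0],onplane(c,[x[0]],.077)[0].round(3).tolist())
i,c=snap("side")
for x in blobs(i,(40,80,40),(85,255,255),60)[0]: print("side",x,onplane(c,[x[0]],.077)[0].round(4).tolist())
E
```

```text
48.375 [ 0.56085627 -0.27816337  0.17689241] 0.024287598802188014 [-0.10714386  0.09707742  0.14356619]
green rows y [-44.24358974 -27.04615385]
green x [24.5 37. ] red x [38.5 47.5]
dark x [(np.float64(-51.0), 111), (np.float64(31.0), 74), (np.float64(47.5), 90)]
[(([318.8, 196.4], [313, 180, 12, 33, 225]), array([   3.49272663, -160.59942156]))]
wrist [119.8, 159.8] [0.585, -0.056, 0.077]
wrist [96.6, 218.1] [0.515, -0.019, 0.077]
side ([306.4, 171.2], [298, 164, 18, 15, 217]) [0.5845, -0.0809, 0.077]
side ([302.8, 189.0], [294, 182, 20, 16, 250]) [0.5882, -0.0174, 0.077]
side ([339.2, 191.0], [330, 183, 20, 17, 283]) [0.5071, -0.0147, 0.077]
```

The third pot's cap has shifted about 13 mm in the side view, from (307,192) to (303,189). Looking closely before handing in.

```bash
python3 - <<'E'
from ptr import *
a,ca=snap("top"); b,cb=snap("side"); w,cw=snap("wrist")
for x in blobs(a,(40,80,40),(85,255,255),60)[0]: print("top",x,(Rm.T@(onplane(ca,[x[0]],.077)[0][:2]-t)*1000).round(1))
cv2.imwrite("pics/fin.png",np.hstack([cv2.resize(a[170:245,315:395],(400,375),interpolation=2),cv2.resize(b[145:225,285:365],(375,375),interpolation=2)])[:,:,::-1])
E
```

```text
top ([341.6, 188.4], [334, 179, 16, 18, 221]) [46.6 92. ]
top ([366.0, 189.0], [358, 181, 17, 17, 235]) [39.1 27.1]
top ([341.3, 218.7], [333, 210, 18, 18, 255]) [-34.4 100.7]
```

View pics/fin.png

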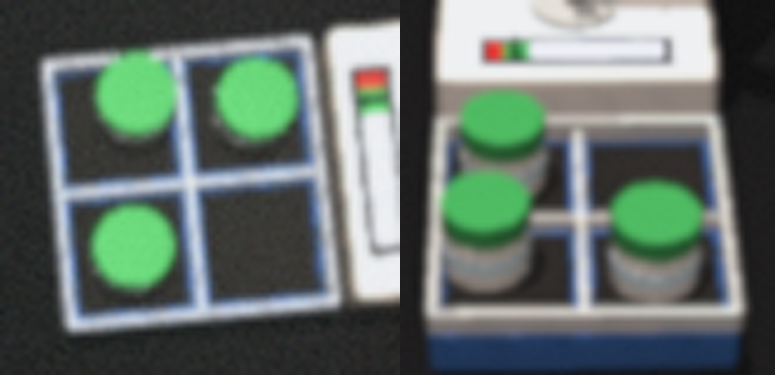

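The last picture shows all three green pots upright, one to a cell. The shifted one stands upright about 10 mm off-centre, within its cell's 12 mm slack. The pointer is in green, the tab is home and the arm is clear, so I'm handing in.

```bash
python3 -c "
from rig import finish_job; print(finish_job())"
```

```text
the job is handed in; nothing more can be done
None
```

I handed the job in: three green pots stand upright one to a cell (one shifted about 14 mm off-centre but still in its cell), the key is wound to the green band (about 7.8 rad), and the slide was pulled 44 mm, held about 1.3 s and returned home.

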